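# Make up two balloon party kits

### The arm

A 6-joint arm with a two-finger parallel gripper is mounted at the origin on a cart in front of the work surface, level with it; the furniture and walls round the work are solid. World frame = base frame: x ahead of the robot, y to its left, z up, the work surface at z = 0. Lengths are in mm, angles in rad, forces in N, time in s.
With the tool pointing down it reaches from about 275 to 750 mm from the base axis. Payload 10.2 kg.
Tool frame: the origin (TCP) lies on the centre line of the jaws, within the pads' length; the fingertips stand 17 mm ahead of it and the grasp point (between the pads) lies 2 mm behind it (ctrl.tip_extent is the distance from the TCP to the fingertips, in mm); z points along the fingers, y is the line along which they close (so a half turn about z gives the same grasp; the last joint's range is limited). The gripper opens to 85 mm and grips with 20 to 120 N. Pads are 22 mm wide; open, the fingers measure 114 mm over their backs; the gripper's body (76 mm by 85 mm) begins 54 mm behind the grasp point. The pads swing forward as they close: fully open they stand 13 mm farther back than shut.
Start: joints at [1, 0.313, 1.498, -0, 1.331, -0.223], TCP at [178.949, 493.567, 248.294] pointing down, gripper open.
Joint ranges: [-2.94, 2.94], [-0.97, 2.17], [0.19, 2.56], [-1.23, 4.37], [0.02, 3.11], [-2.88, 2.88]. Speed limits (rad/s): [2.39, 2.39, 3.01, 3.14, 3.14, 3.14].

### API

Orientations are given as a unit quaternion [w, x, y, z].
In Python, from rig import sensors, capture, ctrl, cut_out, place_of gives the robot as it stands.
- The arm moves only by the shell command python3 -m jog 'ROWS' [FORCE]. ROWS is JSON, a list of rows, each a list of 3 entries, a list of its own where there are three numbers: the shift along the world's x, y, z in mm, then the turn, a rotation vector about the world's x, y, z in degrees, then the closure, from 0 (fully open) to 1 (shut). A call has exactly 8 rows; each row is the pose to reach, as a shift and turn from the pose commanded when the call began; what a row does not reach only later rows make up. A row lasts 1/12 s, in which the tool goes at most 41.7 mm and 7.16 degrees, less where a joint would pass 70% of its speed; a pose out of reach is approached as far as the arm can. A call with a gripper value outside its range is refused whole. The fingers move at their own pace and stop on an object; FORCE is the grip in N (left out, the last holds). Time passes only in rows, so rows that repeat a pose let the fingers close, or fill a call up. It gives the time, the measured TCP pose, the force and the opening at its end, in the units of the state.
- sensors.sense(): the state, without advancing time (a new reading comes with each control period).
- capture(name): name is "scene" or "side" or "wrist"; returns a dict with "color" (420x560x3 uint8, blue, green, red), "z_map" (420x560 float32, mm along the optical axis (not along the pixel's ray), 0 where there is no reading), "camera_matrix" (3x3 intrinsics, pixels), "k1" (the pictures are not rectified: a ray, as slopes to the right and down, at radius r is drawn at 1 + k1 r^2 times it, then the intrinsics apply), "R" (3x3) and "t" (3): a world point X has camera coordinates R X + t. Camera axes: x right, y down, z forward; pixel columns grow to the right and rows downward; lengths in mm; the calibration is good to about 2 mm. A picture is of the moment at which its call begins.
- ctrl.finish_job(): hands the job in, once; it reports no verdict.
Trained networks look in a picture, given as the dict that the camera call returned (one of the last four; its "shot" number tells which), for a name from the list of things; names that differ only in an ending like _2 or _b are one class to them, and where a whole thing is asked for, a point or a joint stands for the part that bears it (a point fixed in the world has none). Each returns a list of dicts, best first, with "p" (0 to 1); they miss things now and then, are a little off and sometimes report something else, mostly with a low value. They report only what shows in the picture. A call takes as long as a camera call.
- cut_out(picture, query): "region" (420x560 bool, what is visible of it) and "box" ([left, top, right, bottom] in pixels, round what is visible of it).
- place_of(picture, query): "centre" ([row, column] in pixels: a listed point, or the origin of a listed thing).
The state is a dict: "time_s": time; "joints": joint angles; "dq": joint speeds; "tau": joint torques, N m; "eef_pos": TCP position; "ee_rot": TCP orientation; "force": force on the tool from outside, world axes, zero at the start; "wrist_torque": the same for the moment, N m; "grip_width": opening from 0.0 (shut) to 1.0 (fully open).
Only numpy, scipy, OpenCV 4.12 (cv2) and the standard library are available. Lean on these libraries where they do the work, as an engineer would, in place of code of your own. Each camera call takes 0.05 s, during which the arm holds its last target. There are 200 camera calls.

### The job

Make up the two party kits from the stock on the worktop. The green tray gets the gold balloon weight, standing in its large round well, and the gold marker, pushed straight down into the tray's two spring clips until it snaps fully home, about centred along its length; the red tray gets the blue balloon weight, standing in its large round well, and the glue stick, standing upright in its small round well. Leave the silver weight, the white marker and the sticker roll where they are, and let go of everything.

Things in the scene. Friction and masses are not known exactly. Their poses are not given: they have to be found in the camera images.
- tray_red: red plastic kit tray, fixed, 166 (x) x 190 (y) mm, rim 12 mm high; origin: centre of underside, on the worktop, z up. Floor at z 4 mm. On it two white ring wells, 3 mm thick, tops at z 12: large (64 mm inside, for a weight) centred x +40, y +45; small (42 mm inside, for a glue stick) x +40, y -45. Two unused spring clips along x -45.
- tray_green: green plastic kit tray, same size, origin, floor and wells as the red one. Pen holder along the line x -45 mm, parallel to y: two steel spring clips at y -42 and +42, each 12 mm long in y, 28 mm wide in x, tops at z 47, funnel 26 mm wide, throat 12 mm. Home, the marker's underside rests on pads at z 16, centred at x -45, y 0. Free room for fingers between the clips.
- weight_gold: gold foil-look balloon weight shaped like a gathered sack, 45 mm across, 46 mm high, round, 0.09 kg, standing upright on its flat foot; origin at the centre of its foot, z up. Grip it across any diameter as a 45 mm cylinder.
- weight_blue: blue foil-look balloon weight shaped like a gathered sack, 45 mm across, 46 mm high, round, 0.09 kg, standing upright on its flat foot; origin at the centre of its foot, z up. Grip it across any diameter as a 45 mm cylinder.
- weight_silver: silver-white foil-look balloon weight shaped like a gathered sack, 45 mm across, 46 mm high, round, 0.09 kg, standing upright on its flat foot; origin at the centre of its foot, z up. Grip it across any diameter as a 45 mm cylinder. Stock that stays where it is.
- glue_stick: white glue stick with an orange cap, standing upright, 26 mm diameter, 92 mm high, 0.03 kg; origin at the centre of its foot, z up.
- marker_gold: gold-yellow paint marker, black cap, lying flat, 138 mm long along its y; solid size 16 mm wide (x), 17 mm high, 0.02 kg; origin at mid-length on its underside, z up. Held level along the tray's y and pushed straight down with 5 to 15 N in all, it spreads both clips and snaps under their beads; only laid on them it sits some 20 mm too high.
- marker_white: white marker with a black cap, lying flat, 135 mm long along its y, about 19 mm wide and 19 mm high; origin at mid-length on its underside, z up. Stock that stays where it is.
- sticker_roll: white roll of stickers, lying flat behind the stock, 66 mm diameter, 30 mm high; origin at the centre of its underside. A bystander, to be left where it is. (Fixed artificial plants, up to 0.25 m high, stand left of it at x over 0.58 m, y 0.10 to 0.30 m of the world: carry things round their front, not over or through them.)

How it is judged:
By the outcome, as a careful person would: the job done as asked, in the order asked, and still so for the second after the job is handed in, with the robot touching nothing.
It also fails if it takes over 112 s, if anything falls off the work surface, if the arm or the gripper's body presses on something with over 40 N, if the wrist force passes 120 N, or if a joint passes its speed limit or range.

## Working session

There is one attempt and no reset: what is moved stays moved. The work goes in short steps, Python scripts to look and compute and a shell command to move; the robot and the scene stay as the last step left them, time stands still between calls to the robot, and variables do not carry over. Pictures are saved under pics/ and viewed, on a budget of 14 in all, crops included, one or two more only if the job needs it, and the job is handed in when it is done.

```bash
mkdir -p pics; ls; cat > h.py <<'E'
import numpy as np, cv2
from rig import sensors, capture, ctrl, cut_out, place_of
def ray(p,uv):
    K=p["camera_matrix"]; d=np.array([(uv[0]-K[0,2])/K[0,0],(uv[1]-K[1,2])/K[1,1]]); s=d.copy()
    for _ in range(20): s=d/(1+p["k1"]*(s@s))
    return np.array([s[0],s[1],1.])
def at_z(p,uv,z):
    R,t=np.array(p["R"]),np.array(p["t"]); c=-R.T@t; d=R.T@ray(p,uv); return c+d*(z-c[2])/d[2]
def cloud(p,region):
    R,t=np.array(p["R"]),np.array(p["t"]); v,u=np.nonzero(region&(p["z_map"]>0))
    K=p["camera_matrix"]; d=np.stack([(u-K[0,2])/K[0,0],(v-K[1,2])/K[1,1]],1); s=d.copy()
    for _ in range(20): s=d/(1+p["k1"]*(s**2).sum(1,keepdims=True))
    z=p["z_map"][v,u]; X=np.c_[s*z[:,None],z]; return (X-t)@R
E
python3 - <<'E'
from h import *
np.set_printoptions(precision=1,suppress=True)
names="tray_red tray_green weight_gold weight_blue weight_silver glue_stick marker_gold marker_white sticker_roll".split()
for cam in ("scene","side"):
    p=capture(cam); cv2.imwrite(f"pics/{cam}0.png",p["color"])
    print(cam,"cam at",-np.array(p["R"]).T@p["t"])
    for n in names:
        r=cut_out(p,n)[:2]
        for q in r:
            if q["p"]<.3: continue
            X=cloud(p,q["region"]); 
            if len(X)<5: continue
            lo,hi=np.percentile(X,[2,98],axis=0)
            rect=cv2.minAreaRect(X[:,:2].astype(np.float32))
            print(n,round(q["p"],2),q["box"],"lo",lo,"hi",hi,"rect",np.array(rect[0]),np.array(rect[1]),round(rect[2],1))
        for q in place_of(p,n)[:2]:
            if q["p"]>.3: print("   place",q["centre"],round(q["p"],2),at_z(p,q["centre"][::-1],0)[:2])
print(sensors.sense())
E
```

```text
pics
scene cam at [ 255.1 -663.2  909.1]
tray_red 0.73 [168.1, 113.6, 249.8, 171.1] lo [398.4 213.3   1.8] hi [558.  402.7  35.9] rect [477.4 314.9] [165.6 208.6] 3.7
   place [143.6, 208.9] 0.6 [474.1 298.5]
tray_green 0.67 [275.8, 298.8, 390.1, 408.7] lo [ 430.1 -447.4    2.5] hi [ 592.2 -262.    30.5] rect [ 512.4 -354.9] [192.1 168.7] 84.8
weight_gold 0.69 [253.0, 169.5, 264.3, 192.2] lo [519.5  76.9   4. ] hi [557.3 115.8  48.2] rect [540.6  98.6] [50.1 40.5] 60.1
   place [184.7, 263.0] 0.88 [554.2 101.6]
weight_blue 0.59 [267.6, 193.4, 288.6, 218.6] lo [532.1 -14.7   4.2] hi [569.9  23.4  47.7] rect [559.3  20.7] [79.3 40.8] 67.6
   place [208.9, 276.8] 0.95 [555.6  15.5]
weight_silver 0.71 [280.5, 216.0, 301.1, 239.1] lo [533.9 -89.    5.2] hi [570.9 -51.   47.6] rect [552.4 -70.3] [40.  41.1] 5.4
   place [233.6, 288.6] 0.93 [552.  -63.3]
glue_stick 0.79 [300.3, 242.6, 310.7, 275.7] lo [ 529.1 -179.1    1.3] hi [ 552.9 -141.4   95.1] rect [ 556.  -140.5] [85.9 29.2] 58.5
   place [271.4, 303.2] 0.86 [ 539.9 -169.8]
marker_gold 0.61 [238.3, 233.2, 253.2, 289.4] lo [ 406.6 -16
[... 1807 characters left out ...]
0.67 [279.6, 236.9, 311.2, 266.3] lo [411.3  20.7  -0.6] hi [455.  147.   20.7] rect [437.   76.4] [147.9  29.1] 75.2
   place [223.7, 263.6] 0.39 [565.8   3.5]
sticker_roll 0.64 [221.6, 190.2, 238.3, 208.5] lo [675.9 -70.3   2.4] hi [730.3  -8.5  33.7] rect [703.9 -40.5] [57.9 67.7] 15.0
   place [204.5, 231.2] 0.57 [697.6 -43.9]
{'time_s': 1.9, 'joints': array([ 1. ,  0.3,  1.5, -0. ,  1.3, -0.2]), 'dq': array([-0.,  0.,  0., -0., -0.,  0.]), 'tau': array([  0. , -41.2, -26. ,  -0. ,   0. ,  -0. ]), 'eef_pos': array([178.9, 493.6, 248.3]), 'ee_rot': array([-0. ,  0.2,  1. , -0. ]), 'force': array([0.1, 0.3, 0.1]), 'wrist_torque': array([-0. , -0. ,  0.1]), 'grip_width': 1.0026284007615849}
```

```bash
python3 - <<'E'
from h import *
im=cv2.imread("pics/scene0.png")
cv2.imwrite("pics/v1.png",cv2.resize(im[100:420,130:430],(0,0),fx=1.85,fy=1.85,interpolation=cv2.INTER_CUBIC))
# ortho of trays at rim height 12, 2 views each, 2 px/mm -> project
out=[]
for cam in("scene","side"):
    p=capture(cam);R,t,K=map(np.array,(p["R"],p["t"],p["camera_matrix"]))
    for cx,cy in((478,310),(514,-356)):
        xs=np.linspace(cx+130,cx-130,280);ys=np.linspace(cy+140,cy-140,300)
        Y,X=np.meshgrid(ys,xs);P=np.stack([X,Y,np.full_like(X,12)],-1)@R.T+t
        s=P[...,:2]/P[...,2:];s=s*(1+p["k1"]*(s**2).sum(-1,keepdims=True))
        out.append(cv2.remap(p["color"],(s[...,0]*K[0,0]+K[0,2]).astype(np.float32),(s[...,1]*K[1,1]+K[1,2]).astype(np.float32),cv2.INTER_CUBIC))
cv2.imwrite("pics/v2.png",np.vstack([np.hstack(out[:2]),np.hstack(out[2:])]))
E
```

```text
(no output)
```

View pics/v1.png

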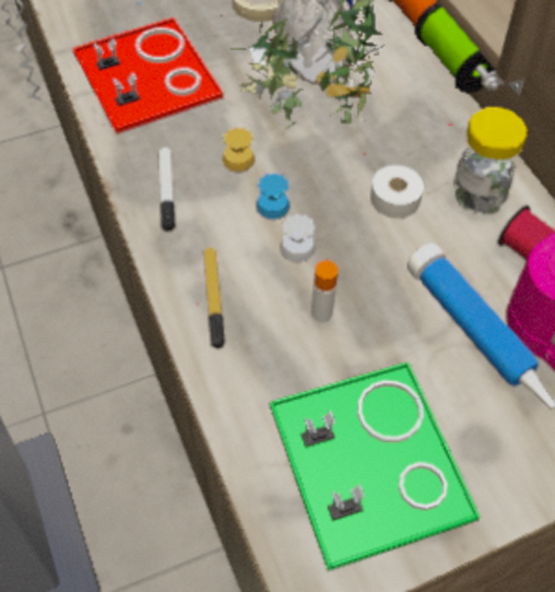

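View pics/v2.png

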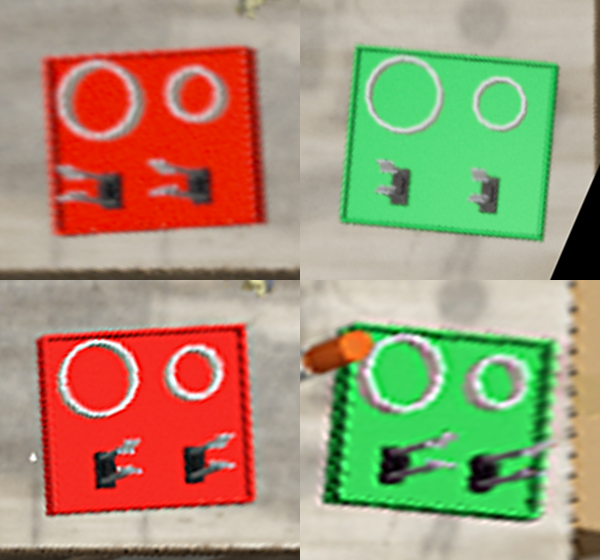

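```bash
python3 - <<'E'
from h import *
from scipy.optimize import least_squares
np.set_printoptions(precision=2,suppress=True)
s=sensors.sense();print(s["time_s"],s["ee_rot"],s["eef_pos"],ctrl.tip_extent)
for cam in("scene","side"):
  p=capture(cam);R,t,K=map(np.array,(p["R"],p["t"],p["camera_matrix"]))
  for n,cx,cy in(("red",478,310),("green",514,-356)):
    px=.5;h=260
    xs=cx+130-np.arange(520)*px;ys=cy+130-np.arange(520)*px
    Y,X=np.meshgrid(ys,xs);P=np.stack([X,Y,np.full_like(X,12)],-1)@R.T+t
    q=P[...,:2]/P[...,2:];q=q*(1+p["k1"]*(q**2).sum(-1,keepdims=True))
    o=cv2.remap(p["color"],(q[...,0]*K[0,0]+K[0,2]).astype(np.float32),(q[...,1]*K[1,1]+K[1,2]).astype(np.float32),cv2.INTER_LINEAR)
    hsv=cv2.cvtColor(o,cv2.COLOR_BGR2HSV); tray=(hsv[...,1]>140)&(((hsv[...,0]<8)|(hsv[...,0]>172)) if n=="red" else ((hsv[...,0]>45)&(hsv[...,0]<80)))
    tray=cv2.morphologyEx(tray.astype(np.uint8),cv2.MORPH_OPEN,np.ones((5,5)))
    cs,hier=cv2.findContours(tray,cv2.RETR_CCOMP,cv2.CHAIN_APPROX_NONE)
    i=max(range(len(cs)),key=lambda i:cv2.contourArea(cs[i]));r=cv2.minAreaRect(cs[i])
    print(cam,n,"rect x,y",cx+130-r[0][1]*px,cy+130-r[0][0]*px,np.array(r[1])*px,r[2])
    # holes -> rings: outer edge of white ring = hole in tray mask; inner = disc component
    white=((hsv[...,1]<110)&(hsv[...,2]>120)).astype(np.uint8)
    for c in cs:
        if c is cs[i] or len(c)<60: continue
        e=cv2.fitEllipse(c); a=np.array(e[1])*px
        if min(a)>30 and max(a)<85: print("   ell x,y",cx+130-e[0][1]*px,cy+130-e[0][0]*px,a)
E
```

```text
2.0 [-0.    0.17  0.98  0.  ] [178.94 493.58 248.3 ] 17.0
scene red rect x,y 477.4452667236328 306.2720642089844 [167.4  199.31] 86.50831604003906
   ell x,y 520.0284729003906 266.39134216308594 [31.56 36.51]
   ell x,y 514.6381378173828 356.1277084350586 [52.87 58.63]
   ell x,y 434.0847473144531 370.7991638183594 [32.49 77.33]
   ell x,y 439.2920684814453 284.4610290527344 [32.3  69.89]
   ell x,y 520.2330780029297 266.8822021484375 [52.87 59.65]
   ell x,y 514.8611221313477 356.99535369873047 [75.1 83.1]
scene green rect x,y 511.1604309082031 -355.1832275390625 [190.3  164.87] 5.339237213134766
   ell x,y 547.6293182373047 -403.2123107910156 [34.41 36.67]
   ell x,y 555.7139358520508 -313.30211639404297 [55.65 58.69]
   ell x,y 467.1604309082031 -387.40435791015625 [31.2  46.75]
   ell x,y 474.8876190185547 -302.68717193603516 [33.19 46.03]
   ell x,y 547.4951629638672 -402.737548828125 [53.83 56.42]
side red rect x,y 478.69093322753906 313.5505676269531 [168.38 196.84] 86.72232818603516
   ell x,y 522.0465240478516 269.2135925292969 [33.77 38.01]
   ell x,y 516.4373245239258 358.9298553466797 [56.66 61.07]
   ell x,y 437.16314697265625 339.64796447753906 [33.84 53.76]
   ell x,y 442.61268615722656 253.9481201171875 [33.02 59.74]
   ell x,y 521.9468536376953 268.66331481933594 [52.06 57.  ]
   ell x,y 516.5580596923828 358.60498046875 [73.03 78.03]
side green rect x,y 511.8492889404297 -346.28678131103516 [200.49 168.78] 5.548466205596924
   ell x,y 556.7209854125977 -309.1762390136719 [48.5  58.15]
   ell x,y 548.6572341918945 -399.489013671875 [53.53 67.  ]
```

```bash
python3 -m jog '[[[361,-395,-100],[0,0,20],0],[[361,-395,-100],[0,0,20],0],[[361,-395,-100],[0,0,20],0],[[361,-395,-100],[0,0,20],0],[[361,-395,-100],[0,0,20],0],[[361,-395,-100],[0,0,20],0],[[361,-395,-100],[0,0,20],0],[[361,-395,-100],[0,0,20],0]]' 40
```

```text
time_s: 2.77
eef_pos: [391.6, 260.8, 189.7]
ee_rot: [0.0, -0.001, 1.0, 0.0]
force: [1.2, 1.0, 0.7]
grip_width: 1.001
```

```bash
python3 -m jog '[[[140,-153,-39],[0,0,0],0.2],[[140,-153,-39],[0,0,0],0.2],[[140,-153,-39],[0,0,0],0.2],[[140,-153,-39],[0,0,0],0.2],[[140,-153,-39],[0,0,0],0.2],[[140,-153,-39],[0,0,0],0.2],[[140,-153,-39],[0,0,0],0.2],[[140,-153,-39],[0,0,0],0.2]]'
python3 - <<'E'
from h import *
p=capture("wrist");cv2.imwrite("pics/w1.png",p["color"]);print(-np.array(p["R"]).T@p["t"])
for n in("weight_gold","weight_blue"):
    for q in cut_out(p,n)[:1]:
        X=cloud(p,q["region"]);print(n,q["p"],len(X),np.percentile(X,[2,98],axis=0).round(1) if len(X) else "")
E
```

```text
time_s: 3.43
eef_pos: [530.2, 109.8, 150.7]
ee_rot: [-0.0, -0.0, 1.0, 0.0]
force: [-0.3, 1.1, -0.1]
grip_width: 0.806
[451.82512462 110.42195096 275.73651084]
weight_gold 0.74 2917 [[521.2  81.4   4.5]
 [558.5 118.   45.3]]
weight_blue 0.94 3171 [[533.1 -10.2   4.1]
 [569.8  27.4  45.3]]
```

View pics/w1.png

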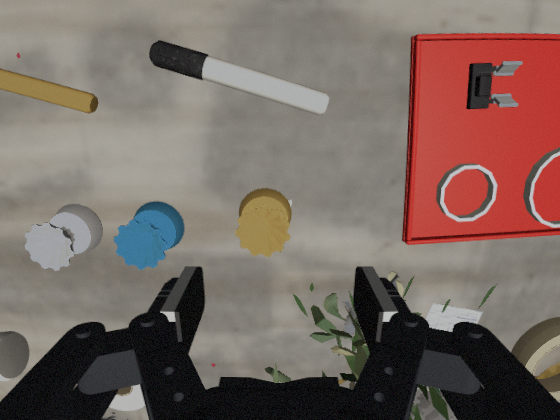

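```bash
python3 -c "
from h import *
print(sensors.sense()['eef_pos'])"
python3 -m jog '[[[0,0,0],[0,0,0],0.2],[[0,0,0],[0,0,0],0.2],[[0,0,-10],[0,0,0],0.2],[[0,0,-10],[0,0,0],0.2],[[0,0,-10],[0,0,0],0.2],[[0,0,-10],[0,0,0],0.2],[[0,0,-10],[0,0,0],0.2],[[0,0,-10],[0,0,0],0.2]]'
```

```text
[529.96960498 110.60417484 151.22711513]
time_s: 4.25
eef_pos: [530.6, 109.5, 140.9]
ee_rot: [0.0, -0.001, 1.0, 0.0]
force: [0.1, 0.8, -0.6]
grip_width: 0.796
```

```bash
python3 -m jog '[[[10,-10,0],[0,0,0],0.2],[[10,-10,-30],[0,0,0],0.2],[[10,-10,-60],[0,0,0],0.2],[[10,-10,-90],[0,0,0],0.2],[[10,-10,-110],[0,0,0],0.2],[[10,-10,-118],[0,0,0],0.2],[[10,-10,-118],[0,0,0],0.2],[[10,-10,-118],[0,0,0],0.8]]' 40
python3 -m jog '[[[0,0,0],[0,0,0],1],[[0,0,0],[0,0,0],1],[[0,0,0],[0,0,0],1],[[0,0,0],[0,0,0],1],[[0,0,0],[0,0,0],1],[[0,0,10],[0,0,0],1],[[0,0,50],[0,0,0],1],[[0,0,90],[0,0,0],1]]' 40
```

```text
time_s: 4.92
eef_pos: [541.4, 99.1, 23.6]
ee_rot: [0.001, -0.001, 1.0, -0.0]
force: [-0.2, -0.6, 0.2]
grip_width: 0.673
time_s: 5.58
eef_pos: [539.6, 99.5, 113.9]
ee_rot: [-0.001, -0.001, 1.0, 0.0]
force: [1.1, -0.3, -1.2]
grip_width: 0.487
```

```bash
python3 -m jog '[[[0,-10,40],[0,0,0],1],[[16,-412,60],[0,0,0],1],[[16,-412,60],[0,0,0],1],[[16,-412,60],[0,0,0],1],[[16,-412,60],[0,0,0],1],[[16,-412,60],[0,0,0],1],[[16,-412,60],[0,0,0],1],[[16,-412,60],[0,0,0],1]]'
```

```text
time_s: 6.25
eef_pos: [551.8, -203.6, 168.8]
ee_rot: [0.001, -0.001, 1.0, -0.0]
force: [-0.1, 0.4, -1.1]
grip_width: 0.49
```

```bash
python3 -m jog '[[[4,-40,0],[0,0,0],1],[[4,-80,-20],[0,0,0],1],[[4,-109,-50],[0,0,0],1],[[4,-109,-85],[0,0,0],1],[[4,-109,-115],[0,0,0],1],[[4,-109,-115],[0,0,0],1],[[4,-109,-115],[0,0,0],1],[[4,-109,-115],[0,0,0],1]]'
python3 - <<'E'
from h import *
s=sensors.sense();print(s["eef_pos"])
p=capture("wrist");cv2.imwrite("pics/w2.png",p["color"])
E
```

```text
time_s: 6.92
eef_pos: [557.3, -311.0, 55.2]
ee_rot: [0.002, -0.001, 1.0, -0.001]
force: [-0.4, 0.1, -0.2]
grip_width: 0.488
[ 557.25850223 -311.02829251   55.21147488]
```

View pics/w2.png

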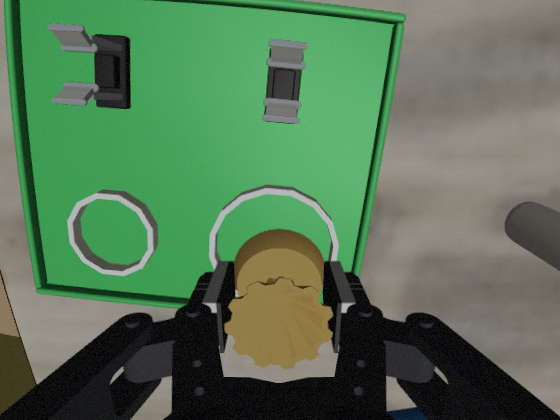

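```bash
python3 - <<'E'
from h import *
p=capture("wrist")
for nm,uv,z in(("small",(112,232),12),("largeL",(212,240),12),("largeR",(336,240),12),("largeTop",(273,187.5),12),("c2top a",(288,44),47),("c2 top b",(281,121),47),("c1 top a",(72,32),47),("c1 top b",(74,97),47),("rimTR",(402,18),12),("rimBL",(40,290),12)):
    print(nm,at_z(p,uv,z).round(1))
E
```

```text
small [ 545.7 -401.    12. ]
largeL [ 550.  -346.2   12. ]
largeR [ 549.8 -279.3   12. ]
largeTop [ 520.8 -313.1   12. ]
c2top a [ 458.3 -307.    47. ]
c2 top b [ 485.8 -309.4   47. ]
c1 top a [ 452.4 -387.    47. ]
c1 top b [ 475.8 -389.5   47. ]
rimTR [ 440.9 -254.4   12. ]
rimBL [ 583.4 -452.3   12. ]
```

```bash
python3 -m jog '[[[-1.5,-2,-12],[0,0,0],1],[[-1.5,-2,-25],[0,0,0],1],[[-1.5,-2,-25],[0,0,0],1],[[-1.5,-2,-25],[0,0,0],0.35],[[-1.5,-2,-25],[0,0,0],0.35],[[-1.5,-2,-25],[0,0,0],0.35],[[-1.5,-2,0],[0,0,0],0.35],[[-1.5,-2,35],[0,0,0],0.35]]'
```

```text
time_s: 7.68
eef_pos: [553.2, -311.4, 84.6]
ee_rot: [-0.003, -0.001, 1.0, 0.002]
force: [0.5, -0.0, 0.7]
grip_width: 0.652
```

```bash
python3 -m jog '[[[0,0,35],[0,0,-7],0.35],[[-20,30,65],[0,0,-14],0.35],[[-40,65,70],[0,0,-21],0.35],[[-60,100,70],[0,0,-28],0.35],[[-80,135,70],[0,0,-35],0.35],[[-100,170,70],[0,0,-42],0.35],[[-123,200,70],[0,0,-49],0.35],[[-123,211,70],[0,0,-56],0.35]]'
python3 -m jog '[[[0,0,0],[0,0,-7],0.35],[[0,0,0],[0,0,-14],0.35],[[0,0,0],[0,0,-21],0.35],[[0,0,0],[0,0,-28],0.35],[[0,0,0],[0,0,-35],0.35],[[0,0,0],[0,0,-42],0.35],[[0,0,0],[0,0,-49],0.35],[[0,0,0],[0,0,-50],0.35]]'
python3 - <<'E'
from h import *
np.set_printoptions(precision=2,suppress=True)
s=sensors.sense();print(s["eef_pos"],s["ee_rot"],s["joints"])
p=capture("wrist");cv2.imwrite("pics/w3.png",p["color"])
q=cut_out(p,"marker_gold")[0];X=cloud(p,q["region"]);r=cv2.minAreaRect(X[:,:2].astype(np.float32));print(q["p"],r,X[:,2].max())
p=capture("scene")
q=cut_out(p,"weight_gold")[0];X=cloud(p,q["region"]);print("gold",q["p"],np.percentile(X,[2,98],axis=0))
E
```

```text
time_s: 8.35
eef_pos: [428.0, -97.9, 156.7]
ee_rot: [-0.002, 0.471, 0.882, 0.0]
force: [0.6, -1.1, 0.1]
grip_width: 0.648
time_s: 9.02
eef_pos: [431.6, -101.5, 157.1]
ee_rot: [-0.0, 0.8, 0.6, -0.0]
force: [-0.4, 1.0, 0.0]
grip_width: 0.65
[ 431.55 -101.53  157.13] [-0.   0.8  0.6 -0. ] [-0.5   0.24  1.86 -0.    1.05 -0.21]
0.73 ((430.44305419921875, -103.06365966796875), (146.34573364257812, 18.390470504760742), 73.73468017578125) 19.396939973337293
gold 0.74 [[ 534.76 -333.72    5.66]
 [ 580.73 -294.19   52.32]]
```

View pics/w3.png

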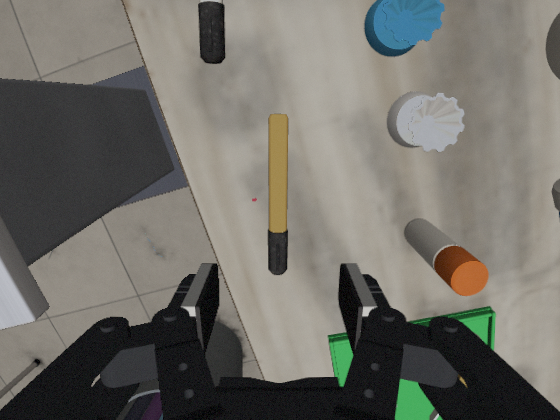

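```bash
python3 - <<'E'
from h import *
p=capture("wrist")
a,b=at_z(p,(279,114),9),at_z(p,(277.5,274),9);print(a,b,(a+b)/2,np.linalg.norm(a-b),np.degrees(np.arctan2(*(a-b)[1::-1])))
for c in("scene","wrist"):
    p=capture(c)
    q=max(cut_out(p,"marker_gold"),key=lambda q:q["p"]);X=cloud(p,q["region"]);X=X[X[:,2]>8]
    r=cv2.minAreaRect(X[:,:2].astype(np.float32));print(r)
E
```

```text
[451.11860379 -33.10049527   9.        ] [ 412.1395756  -166.77663779    9.        ] [431.62908969 -99.93856653   9.        ] 139.24322503723263 73.74368494426797
((429.67974853515625, -99.21964263916016), (137.27310180664062, 17.191198348999023), 73.94499206542969)
((431.3021240234375, -98.64124298095703), (137.2685089111328, 17.33562469482422), 73.54080200195312)
```

```bash
python3 -m jog '[[[-1,2,-30],[0,0,0],0.65],[[-1,2,-60],[0,0,0],0.65],[[-1,2,-90],[0,0,0],0.65],[[-1,2,-115],[0,0,0],0.65],[[-1,2,-125],[0,0,0],0.65],[[-1,2,-131],[0,0,0],0.65],[[-1,2,-136],[0,0,0],0.65],[[-1,2,-136],[0,0,0],0.65]]'
```

```text
time_s: 10.13
eef_pos: [430.7, -99.6, 21.0]
ee_rot: [-0.0, 0.798, 0.602, -0.0]
force: [-0.9, 0.3, -0.1]
grip_width: 0.352
```

```bash
python3 -m jog '[[[0,0,-1],[0,0,0],1],[[0,0,-1],[0,0,0],1],[[0,0,-1],[0,0,0],1],[[0,0,-1],[0,0,0],1],[[0,0,-1],[0,0,0],1],[[0,0,-1],[0,0,0],1],[[0,0,-1],[0,0,0],1],[[0,0,-1],[0,0,0],1]]' 70
python3 -m jog '[[[0,0,20],[0,0,0],1],[[0,0,60],[0,0,0],1],[[0,0,95],[0,0,0],1],[[0,-30,105],[0,0,3],1],[[0,-70,105],[0,0,6],1],[[0,-110,105],[0,0,9],1],[[10,-150,105],[0,0,11],1],[[20,-190,105],[0,0,11],1]]'
python3 - <<'E'
from h import *
p=capture("wrist");cv2.imwrite("pics/w4.png",p["color"])
s=sensors.sense();print(s["eef_pos"],s["ee_rot"].round(4),s["wrist_torque"])
E
```

```text
time_s: 10.8
eef_pos: [431.1, -99.8, 21.0]
ee_rot: [0.001, 0.798, 0.602, 0.0]
force: [0.2, 1.4, 6.9]
grip_width: 0.174
time_s: 11.47
eef_pos: [450.4, -291.6, 125.8]
ee_rot: [0.0, 0.736, 0.677, 0.0]
force: [1.4, 0.4, 0.0]
grip_width: 0.171
[ 451.73352357 -298.18340147  125.84824602] [ 2.800e-03  7.380e-01  6.748e-01 -5.000e-04] [-0.13692256  0.15816292  0.04704917]
```

View pics/w4.png

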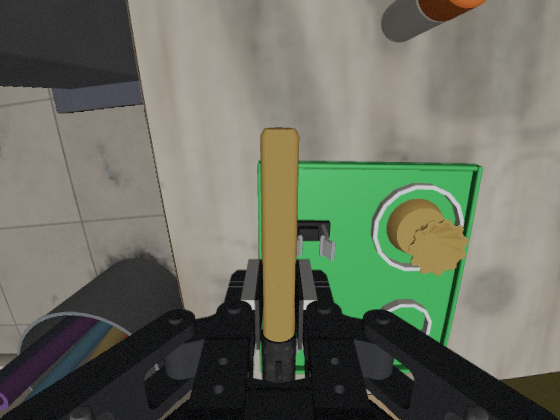

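```bash
python3 -m jog '[[[5,-20,0],[0,0,0],1],[[10,-40,-10],[0,0,0],1],[[16,-57,-20],[0,0,0],1],[[16,-57,-30],[0,0,0],1],[[16,-57,-35],[0,0,0],1],[[16,-57,-35],[0,0,0],1],[[16,-57,-35],[0,0,0],1],[[16,-57,-35],[0,0,0],1]]'
python3 - <<'E'
from h import *
p=capture("wrist");cv2.imwrite("pics/w5.png",p["color"])
s=sensors.sense();print(s["eef_pos"],s["ee_rot"].round(4),s["wrist_torque"])
p=capture("scene");cv2.imwrite("pics/s5.png",cv2.resize(p["color"][280:420,250:410],(0,0),fx=4,fy=4,interpolation=cv2.INTER_CUBIC))
q=max(cut_out(p,"marker_gold"),key=lambda q:q["p"]);X=cloud(p,q["region"]);
r=cv2.minAreaRect(X[:,:2].astype(np.float32));print(r,np.percentile(X[:,2],[2,98]))
c=X.mean(0);u,S,V=np.linalg.svd(X-c);print(V[0])
E
```

```text
time_s: 12.18
eef_pos: [466.8, -346.1, 91.0]
ee_rot: [0.0, 0.737, 0.676, 0.0]
force: [-0.1, 0.6, -0.1]
grip_width: 0.167
[ 466.88218427 -346.25997436   91.08638906] [ 6.000e-04  7.366e-01  6.763e-01 -0.000e+00] [0.03574293 0.01807764 0.03591831]
((472.92529296875, -380.01519775390625), (71.23957061767578, 35.24516296386719), 81.78018188476562) [78.49814546 91.47333268]
[-0.10558103 -0.99436925  0.00908005]
```

View pics/w5.png

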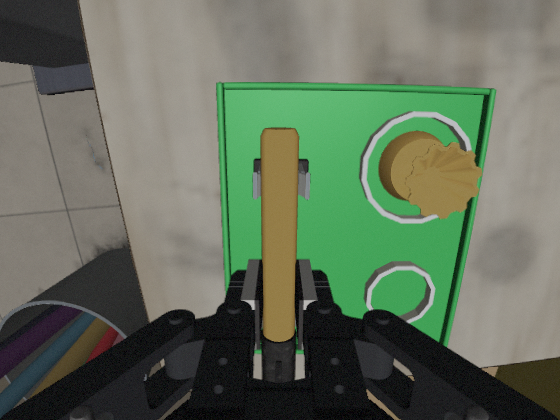

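View pics/s5.png

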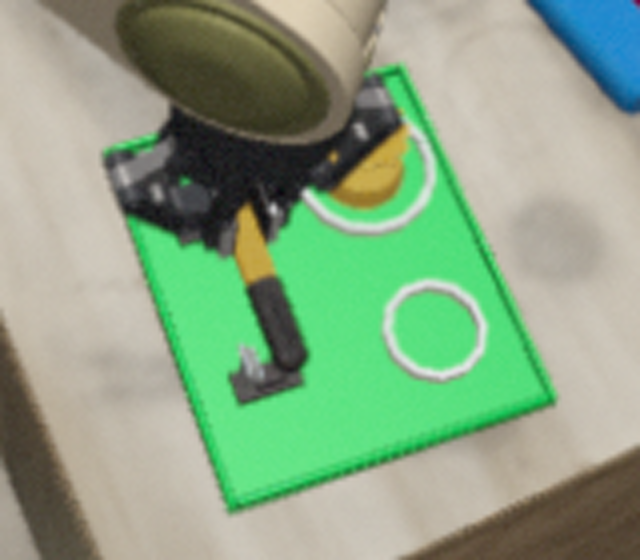

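```bash
python3 - <<'E'
from h import *
p=capture("wrist")
for n,uv,z in(("end top",(280,129),87),("clip tips L",(255,183),47),("R",(308,183),47),("clip front base",(282,160),10),("rim top",(357,88),12),("rimleft",(225,186),12),("rimright",(477,186),12)): print(n,at_z(p,uv,z).round(1))
E
```

```text
end top [ 473.3 -276.8   87. ]
clip tips L [ 458.3 -305.5   47. ]
R [ 485.3 -307.8   47. ]
clip front base [ 472.9 -300.9   10. ]
rim top [ 519.3 -262.6   12. ]
rimleft [ 436.5 -313.6   12. ]
rimright [ 595.2 -326.8   12. ]
```

```bash
python3 -m jog '[[[1,-3.7,0],[0,0,0],1],[[1,-3.7,-10],[0,0,0],1],[[1,-3.7,-20],[0,0,0],1],[[1,-3.7,-25],[0,0,0],1],[[1,-3.7,-28],[0,0,0],1],[[1,-3.7,-31],[0,0,0],1],[[1,-3.7,-34],[0,0,0],1],[[1,-3.7,-34],[0,0,0],1]]' 90
python3 -m jog '[[[0,0,-2],[0,0,0],1],[[0,0,-4],[0,0,0],1],[[0,0,-6],[0,0,0],1],[[0,0,-8],[0,0,0],1],[[0,0,-10],[0,0,0],1],[[0,0,-12],[0,0,0],1],[[0,0,-14],[0,0,0],1],[[0,0,-14],[0,0,0],1]]'
```

```text
time_s: 13.05
eef_pos: [468.6, -350.9, 58.1]
ee_rot: [0.002, 0.737, 0.676, 0.0]
force: [-0.9, 1.0, 9.0]
grip_width: 0.162
time_s: 13.72
eef_pos: [467.5, -350.2, 41.7]
ee_rot: [-0.0, 0.737, 0.676, -0.0]
force: [0.1, -0.4, -1.8]
grip_width: 0.157
```

```bash
python3 -m jog '[[[0,0,-1],[0,0,0],1],[[0,0,-2],[0,0,0],1],[[0,0,-3],[0,0,0],1],[[0,0,-4],[0,0,0],1],[[0,0,-4.5],[0,0,0],1],[[0,0,-5],[0,0,0],1],[[0,0,-5],[0,0,0],1],[[0,0,-5],[0,0,0],1]]'
```

```text
time_s: 14.38
eef_pos: [467.7, -350.3, 37.2]
ee_rot: [0.0, 0.737, 0.676, 0.0]
force: [0.0, 0.4, -0.7]
grip_width: 0.157
```

```bash
python3 -m jog '[[[0,0,-1],[0,0,0],1],[[0,0,-1.5],[0,0,0],1],[[0,0,-2],[0,0,0],1],[[0,0,-2.5],[0,0,0],1],[[0,0,-3],[0,0,0],1],[[0,0,-3],[0,0,0],1],[[0,0,-3],[0,0,0],1],[[0,0,-3],[0,0,0],1]]'
```

```text
time_s: 15.05
eef_pos: [467.8, -350.4, 37.1]
ee_rot: [0.0, 0.737, 0.676, -0.0]
force: [-8.6, 8.2, 27.2]
grip_width: 0.157
```

```bash
python3 -m jog '[[[0,0,2],[0,0,0],1],[[0,0,2.5],[0,0,0],0.6],[[0,0,2.5],[0,0,0],0.5],[[0,0,2.5],[0,0,0],0.5],[[0,0,3],[0,0,0],0.5],[[0,0,20],[0,0,0],0.5],[[0,0,60],[0,0,0],0.5],[[0,0,100],[0,0,0],0.5]]' 40
python3 -m jog '[[[-20,40,30],[0,0,7],0.3],[[-20,80,30],[0,0,14],0.3],[[0,120,20],[0,0,21],0.3],[[20,160,20],[0,0,28],0.3],[[40,200,20],[0,0,35],0.3],[[60,240,20],[0,0,42],0.3],[[70,280,20],[0,0,49],0.3],[[80,320,20],[0,0,56],0.3]]'
python3 - <<'E'
from h import *
np.set_printoptions(precision=1,suppress=True)
s=sensors.sense();print(s["eef_pos"],s["ee_rot"],s["joints"])
p=capture("scene");cv2.imwrite("pics/s6.png",cv2.resize(p["color"][280:420,250:410],(0,0),fx=4,fy=4,interpolation=cv2.INTER_CUBIC))
q=max(cut_out(p,"marker_gold"),key=lambda q:q["p"]);X=cloud(p,q["region"]);r=cv2.minAreaRect(X[:,:2].astype(np.float32));print(r,np.percentile(X[:,2],[2,50,98]))
p=capture("wrist")
for n in("weight_blue","weight_silver"):
    for q in cut_out(p,n)[:1]:
        X=cloud(p,q["region"]);print(n,q["p"],np.percentile(X,[2,98],axis=0))
E
```

```text
time_s: 15.72
eef_pos: [467.0, -349.6, 134.1]
ee_rot: [-0.002, 0.737, 0.676, 0.0]
force: [1.2, -0.8, 0.7]
grip_width: 0.499
time_s: 16.38
eef_pos: [543.3, -46.3, 154.1]
ee_rot: [0.0, 0.33, 0.944, -0.0]
force: [0.4, 0.6, -0.0]
grip_width: 0.698
[543.3 -46.3 154.1] [ 0.   0.3  0.9 -0. ] [-0.3  0.4  1.6 -0.   1.1 -1.2]
((467.919677734375, -343.89935302734375), (152.19955444335938, 16.047565460205078), 85.46295166015625) [25.7 32.9 37.7]
weight_blue 0.84 [[533.1 -11.8   4.6]
 [570.   26.   45.6]]
weight_silver 0.59 [[534.5 -83.9   2. ]
 [572.6 -46.3  45.2]]
```

View pics/s6.png

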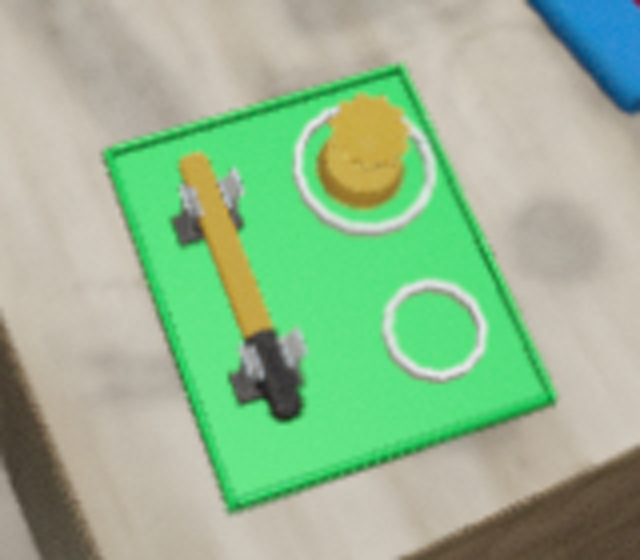

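```bash
python3 -m jog '[[[5,30,0],[0,0,0],0.25],[[9,53.5,-25],[0,0,0],0.25],[[9,53.5,-60],[0,0,0],0.25],[[9,53.5,-95],[0,0,0],0.25],[[9,53.5,-120],[0,0,0],0.25],[[9,53.5,-129],[0,0,0],0.25],[[9,53.5,-129],[0,0,0],0.25],[[9,53.5,-129],[0,0,0],0.7]]' 40
python3 -m jog '[[[0,0,0],[0,0,0],1],[[0,0,0],[0,0,0],1],[[0,0,0],[0,0,0],1],[[0,0,0],[0,0,0],1],[[0,0,0],[0,0,0],1],[[0,0,10],[0,0,0],1],[[0,0,50],[0,0,0],1],[[0,0,90],[0,0,0],1]]' 40
```

```text
time_s: 17.3
eef_pos: [552.3, 4.3, 26.2]
ee_rot: [0.001, 0.334, 0.943, 0.0]
force: [0.4, -0.1, -0.1]
grip_width: 0.622
time_s: 17.97
eef_pos: [550.9, 5.5, 116.5]
ee_rot: [-0.001, 0.333, 0.943, -0.0]
force: [0.6, 0.3, -0.7]
grip_width: 0.483
```

```bash
python3 -m jog '[[[-28,26,10],[0,0,0],1],[[-55,54,18],[0,0,0],1],[[-70,90,20],[0,0,0],1],[[-70,130,20],[0,0,0],1],[[-70,170,20],[0,0,0],1],[[-70,210,20],[0,0,0],1],[[-70,250,20],[0,0,0],1],[[-70,290,20],[0,0,0],1]]'
```

```text
time_s: 18.63
eef_pos: [481.4, 297.5, 136.8]
ee_rot: [0.001, 0.333, 0.943, 0.001]
force: [0.3, 0.2, -0.9]
grip_width: 0.486
```

```bash
python3 -m jog '[[[15,30,0],[0,0,0],1],[[34,61,-15],[0,0,0],1],[[34,61,-50],[0,0,0],1],[[34,61,-70],[0,0,0],1],[[34,61,-70],[0,0,0],1],[[34,61,-70],[0,0,0],1],[[34,61,-70],[0,0,0],1],[[34,61,-70],[0,0,0],1]]'
python3 - <<'E'
from h import *
s=sensors.sense();print(s["eef_pos"])
p=capture("wrist");cv2.imwrite("pics/w7.png",p["color"])
p=capture("side");q=max(cut_out(p,"weight_blue"),key=lambda q:q["p"]);X=cloud(p,q["region"]);print(q["p"],np.percentile(X,[2,98],axis=0))
E
```

```text
time_s: 19.3
eef_pos: [516.7, 356.5, 67.8]
ee_rot: [0.001, 0.333, 0.943, 0.001]
force: [-0.3, -0.6, -0.2]
grip_width: 0.48
[516.70065608 356.50380237  67.78017556]
0.61 [[496.63270349 340.91303049   7.07932294]
 [530.45991446 379.60657436  87.4789372 ]]
```

View pics/w7.png

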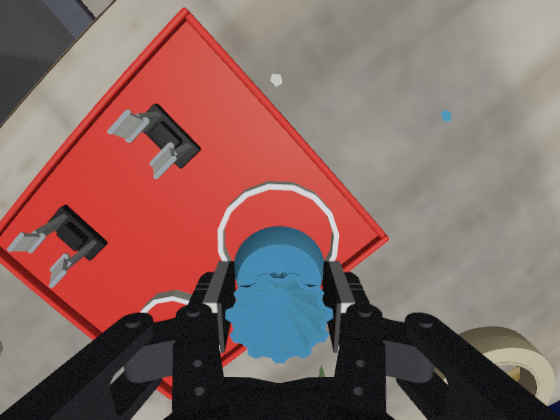

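```bash
python3 -m jog '[[[-1,1,-15],[0,0,0],1],[[-1,1,-30],[0,0,0],1],[[-1,1,-35],[0,0,0],1],[[-1,1,-35],[0,0,0],0.35],[[-1,1,-35],[0,0,0],0.35],[[-1,1,-35],[0,0,0],0.35],[[-1,1,-5],[0,0,0],0.35],[[-1,1,35],[0,0,0],0.35]]' 40
python3 -m jog '[[[-15,-15,30],[0,0,0],0.3],[[-35,-50,60],[0,0,0],0.3],[[-35,-90,60],[0,0,0],0.3],[[-35,-130,60],[0,0,0],0.3],[[-35,-170,60],[0,0,0],0.3],[[-35,-210,60],[0,0,0],0.3],[[-35,-250,60],[0,0,0],0.3],[[-35,-290,60],[0,0,0],0.3]]'
python3 - <<'E'
from h import *
np.set_printoptions(precision=1,suppress=True)
s=sensors.sense();print(s["eef_pos"],s["joints"])
p=capture("side");q=max(cut_out(p,"weight_blue"),key=lambda q:q["p"]);X=cloud(p,q["region"]);print(q["p"],np.percentile(X,[2,98],axis=0))
E
```

```text
time_s: 20.12
eef_pos: [513.2, 356.5, 98.3]
ee_rot: [-0.002, 0.333, 0.943, -0.002]
force: [0.1, -0.7, 0.7]
grip_width: 0.649
time_s: 20.78
eef_pos: [479.4, 65.4, 160.8]
ee_rot: [0.001, 0.333, 0.943, 0.0]
force: [0.9, -0.4, 0.1]
grip_width: 0.698
[479.4  65.4 160.8] [-0.1  0.3  1.7  0.   1.1 -1. ]
0.81 [[494.  340.6   5.5]
 [532.3 379.5  51.5]]
```

```bash
python3 -m jog '[[[10,-36,0],[0,0,0],0.3],[[20,-73,0],[0,0,0],0.3],[[30,-110,0],[0,0,0],0.3],[[41,-150,0],[0,0,0],0.3],[[51,-188,0],[0,0,0],0.3],[[62,-226,0],[0,0,0],0.3],[[62,-226,0],[0,0,0],0.3],[[62,-226,0],[0,0,0],0.3]]'
python3 - <<'E'
from h import *
np.set_printoptions(precision=1,suppress=True)
s=sensors.sense();print(s["eef_pos"])
p=capture("wrist");cv2.imwrite("pics/w8.png",p["color"])
for q in cut_out(p,"glue_stick")[:2]:
    X=cloud(p,q["region"]);T=X[X[:,2]>85];print(q["p"],np.percentile(X,[2,98],axis=0),len(T),np.percentile(T,[2,98],axis=0) if len(T) else "")
E
```

```text
time_s: 21.55
eef_pos: [541.9, -159.7, 160.0]
ee_rot: [-0.0, 0.334, 0.942, 0.0]
force: [0.0, 1.0, 0.6]
grip_width: 0.701
[ 541.9 -159.7  160. ]
0.7 [[ 530.3 -175.2    5.3]
 [ 553.4 -151.7   92.8]] 1308 [[ 531.2 -175.2   86.3]
 [ 553.8 -152.    92.9]]
```

View pics/w8.png

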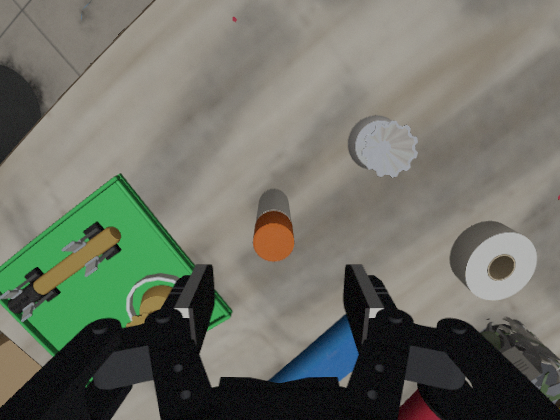

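```bash
python3 -m jog '[[[0,-2.3,0],[0,0,0],0.3],[[0,-2.3,-30],[0,0,0],0.3],[[0,-2.3,-60],[0,0,0],0.3],[[0,-2.3,-90],[0,0,0],0.3],[[0,-2.3,-103],[0,0,0],0.3],[[0,-2.3,-103],[0,0,0],0.5],[[0,-2.3,-103],[0,0,0],0.6],[[0,-2.3,-103],[0,0,0],0.65]]' 30
python3 -m jog '[[[0,0,0],[0,0,0],0.8],[[0,0,0],[0,0,0],1],[[0,0,0],[0,0,0],1],[[0,0,0],[0,0,0],1],[[0,0,0],[0,0,0],1],[[0,0,10],[0,0,0],1],[[0,0,40],[0,0,0],1],[[0,0,70],[0,0,0],1]]' 40
```

```text
time_s: 22.32
eef_pos: [542.5, -160.8, 58.8]
ee_rot: [0.001, 0.333, 0.943, -0.0]
force: [-0.4, 0.8, 0.2]
grip_width: 0.348
time_s: 22.98
eef_pos: [541.1, -160.8, 128.2]
ee_rot: [-0.001, 0.333, 0.943, 0.0]
force: [0.6, -0.5, -0.1]
grip_width: 0.289
```

```bash
python3 -m jog '[[[-17,33,10],[0,0,5],1],[[-34,66,15],[0,0,10],1],[[-51,100,15],[0,0,15],1],[[-68,134,15],[0,0,20],1],[[-71,174,15],[0,0,25],1],[[-71,214,15],[0,0,30],1],[[-71,254,15],[0,0,35],1],[[-71,294,15],[0,0,39],1]]'
python3 -m jog '[[[0,40,0],[0,0,0],1],[[0,80,0],[0,0,0],1],[[10,110,0],[0,0,0],1],[[30,134,0],[0,0,0],1],[[51,134,0],[0,0,0],1],[[51,134,-30],[0,0,0],1],[[51,134,-50],[0,0,0],1],[[51,134,-50],[0,0,0],1]]'
python3 - <<'E'
from h import *
np.set_printoptions(precision=1,suppress=True)
s=sensors.sense();print(s["eef_pos"])
p=capture("wrist");cv2.imwrite("pics/w9.png",p["color"])
p=capture("side")
for q in cut_out(p,"glue_stick")[:2]:
    X=cloud(p,q["region"]);print(q["p"],np.percentile(X,[2,98],axis=0))
E
```

```text
time_s: 23.65
eef_pos: [470.4, 134.8, 143.4]
ee_rot: [0.001, -0.003, 1.0, -0.0]
force: [0.2, -1.2, -0.4]
grip_width: 0.286
time_s: 24.32
eef_pos: [519.9, 266.5, 89.1]
ee_rot: [-0.003, -0.001, 1.0, -0.001]
force: [-0.1, 1.0, -0.9]
grip_width: 0.29
[519.9 266.5  89.1]
0.46 [[511.8 267.7  35.7]
 [529.1 282.6  75.8]]
```

View pics/w9.png

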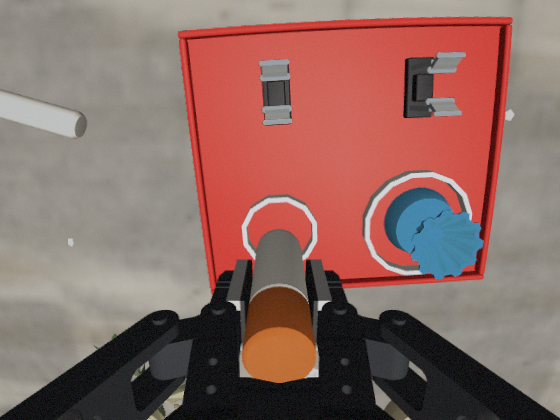

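```bash
python3 -m jog '[[[1,1,-8],[0,0,0],1],[[1,1,-16],[0,0,0],1],[[1,1,-22],[0,0,0],1],[[1,1,-25],[0,0,0],1],[[1,1,-26],[0,0,0],1],[[1,1,-26],[0,0,0],1],[[1,1,-26],[0,0,0],1],[[1,1,-26],[0,0,0],1]]'
```

```text
time_s: 25.13
eef_pos: [522.9, 268.1, 66.5]
ee_rot: [0.0, -0.001, 1.0, 0.0]
force: [0.1, -0.0, 0.3]
grip_width: 0.29
```

```bash
python3 -m jog '[[[-1,0,-1.5],[0,0,0],1],[[-1,0,-3],[0,0,0],1],[[-1,0,-4],[0,0,0],1],[[-1,0,-4.5],[0,0,0],1],[[-1,0,-4.5],[0,0,0],1],[[-1,0,-4.5],[0,0,0],1],[[-1,0,-4.5],[0,0,0],1],[[-1,0,-4.5],[0,0,0],1]]'
```

```text
time_s: 25.8
eef_pos: [521.9, 268.1, 62.9]
ee_rot: [0.0, -0.001, 1.0, 0.0]
force: [-3.0, -1.8, 9.2]
grip_width: 0.294
```

Foot on the floor (9 N). Release and lift straight up.

```bash
python3 -m jog '[[[0,0,1],[0,0,0],1],[[0,0,1],[0,0,0],0.6],[[0,0,1],[0,0,0],0.45],[[0,0,1],[0,0,0],0.45],[[0,0,1],[0,0,0],0.45],[[0,0,1],[0,0,0],0.45],[[0,0,25],[0,0,0],0.45],[[0,0,60],[0,0,0],0.45]]' 40
python3 -m jog '[[[0,0,40],[0,0,0],0.4],[[0,0,80],[0,0,0],0.4],[[-20,-15,90],[0,0,0],0.4],[[-50,-40,90],[0,0,0],0.4],[[-80,-65,90],[0,0,0],0.4],[[-110,-90,90],[0,0,0],0.4],[[-140,-110,90],[0,0,0],0.4],[[-140,-110,90],[0,0,0],0.4]]'
python3 - <<'E'
from h import *
np.set_printoptions(precision=1,suppress=True)
a=[]
for c in("scene","side"):
    p=capture(c);a.append(p["color"])
    for n in "weight_gold weight_blue weight_silver glue_stick marker_gold marker_white sticker_roll".split():
        for q in cut_out(p,n)[:1]:
            X=cloud(p,q["region"]);print(c,n,round(q["p"],2),*np.percentile(X,[2,98],axis=0))
cv2.imwrite("pics/end.png",np.hstack([cv2.resize(a[0][100:420,150:420],(400,474)),cv2.resize(a[1][130:370,180:380],(400,480))[:474]]))
E
```

```text
time_s: 26.47
eef_pos: [520.2, 267.5, 119.6]
ee_rot: [-0.003, -0.001, 1.0, -0.001]
force: [0.1, 0.1, 0.3]
grip_width: 0.552
time_s: 27.13
eef_pos: [377.1, 156.1, 211.2]
ee_rot: [-0.002, -0.0, 1.0, -0.0]
force: [-0.7, 0.0, 0.3]
grip_width: 0.603
scene weight_gold 0.95 [ 534.5 -333.7    7.2] [ 572.7 -294.3   52.4]
scene weight_blue 0.65 [494.8 335.9   8.3] [530.6 388.3  51.8]
scene weight_silver 0.59 [533.9 -88.6   3.1] [571.9 -48.4  48.1]
scene glue_stick 0.83 [510.8 253.5   9.6] [534.1 277.4  99.8]
scene marker_gold 0.91 [ 456.  -418.2    6.5] [ 479.1 -284.9   38. ]
scene marker_white 0.61 [408.6  16.4   9.7] [453.2 140.9  22.6]
scene sticker_roll 0.78 [673.5 -76.9   4.9] [734.  -14.   34.1]
side weight_blue 0.84 [494.  340.7   6.8] [534.4 379.6  51.7]
side weight_silver 0.74 [ 538.  -131.    -0.9] [598.  -43.5  47.3]
side glue_stick 0.83 [512.9 243.    4.2] [556.7 283.8  97.7]
side marker_white 0.82 [411.5   7.8  -0.2] [454.4 146.7  21.3]
side sticker_roll 0.81 [675.4 -67.9   2.4] [734.7  -9.   34.2]
```

View pics/end.png

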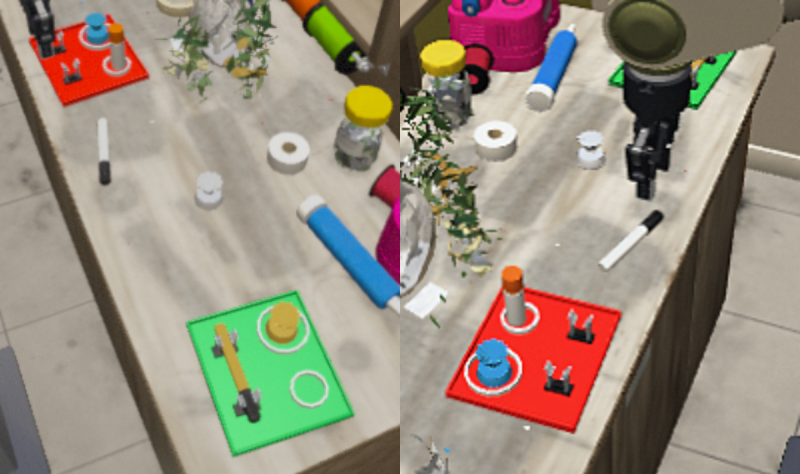

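```bash
python3 -c "
from rig import ctrl;print(ctrl.finish_job())"
```

```text
the job is handed in; nothing more can be done
None
```

Both kits are made up and handed in at about 27 s, in the order asked: gold weight, gold marker, blue weight, glue stick.

- **Green tray:** The gold weight stands in the large well. The gold marker was pushed down until it stopped on the pads with 27 N showing at the wrist. That is more than the 5–15 N you gave, and it came from pressing a little further after the snap. Just after release its top measured about 33–34 mm, as it should when home. Along its length it is within about 1–2 mm of centre.
- **Red tray:** The blue weight stands in the large well, and the glue stick stands upright in the small well with its cap at about 98 mm.
- **Left alone:** The silver weight, white marker and sticker roll were not touched and measure where they started, within about 1 mm in the overhead view. The side view's outlines for the silver weight and glue stick came out too large and disagreed, but the pictures show both standing correctly.

The gripper is open and clear of everything. The highest force I read was that same push, about 30 N in all. Forces were only read at the end of each move, so a brief higher peak could have gone unseen.

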